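# Loosen the bottle cap and gather the stir bars in one corner of the tray

### The arm

A 6-joint arm with a two-finger parallel gripper is mounted at the origin on a cart in front of the work surface, level with it; the furniture and walls round the work are solid. World frame = base frame: x ahead of the robot, y to its left, z up, the work surface at z = 0. Lengths are in m, angles in rad, forces in N, time in s.
With the tool pointing down it reaches from about 0.3 to 0.775 m from the base axis. Payload 14.6 kg.
Tool frame: the origin (TCP) lies on the front face of the gripper's body, between the roots of the fingers; the fingertips stand 97 mm ahead of it and the grasp point (between the pads) lies 78 mm ahead of it; z points along the fingers, x is the direction in which the jaws open and shut, and the axes are right-handed (so a half turn about z gives the same grasp; the last joint's range is limited). The gripper opens to 94 mm and grips with 3 to 60 N. Pads are 16 mm wide; open, the fingers measure 119 mm over their backs; the gripper's body (75 mm by 177 mm) begins 78 mm behind the grasp point.
Start: joints at [1.047, 0.3, 1.521, -0, 1.321, -0.067], TCP at [0.243, 0.494, 0.303] pointing down, gripper open.
Joint ranges: [-3.03, 3.03], [-0.79, 2.21], [0.23, 2.52], [-1.04, 4.18], [0, 3.07], [-2.55, 2.55]. Speed limits (rad/s): [2.22, 2.22, 2.57, 3.14, 3.14, 3.14].

### API

Orientations are given as [roll, pitch, yaw] about the fixed x, y, z axes, in that order (R = Rz(yaw) Ry(pitch) Rx(roll)).
In Python, from station import sensors, camera, ctrl gives the robot as it stands.
- The arm moves only by the tool move_arm, never from a script. Its argument "rows" is text: rows parted by semicolons, each of 6 numbers parted by spaces: the shift along the tool's x, y, z in mm, then the turn, a rotation vector about the tool's x, y, z in rad. In form: x y z wx wy wz; .... A call has 1 to 20 rows; each row shifts and turns the pose as measured when the row begins, along the tool's axes as they then stand; what a row does not reach is not made up. A row lasts 1/8 s, in which the tool goes at most 62.5 mm and 10.7 degrees, less where a joint would pass 70% of its speed; a pose out of reach is approached as far as the arm can. A call with a gripper value outside its range is refused whole. "grip" is the opening, from -1 (shut) to 1 (fully open), set as the call begins (left out, the last holds). The fingers move at their own pace and stop on an object; "newtons" is the grip in N (left out, the last holds). Time passes only in rows, so rows that do not move let the fingers close. It gives the time, the measured TCP pose, the force and the opening at its end, in the units of the state.
- sensors.get_obs(): the state, without advancing time (a new reading comes with each control period).
- camera(name): name is "scene" or "top" or "wrist"; returns a dict with "color" (384x512x3 uint8, blue, green, red), "z_map" (384x512 float32, m along the optical axis (not along the pixel's ray), 0 where there is no reading), "mtx" (3x3 intrinsics, pixels), "position" and "attitude" of the camera in the world; the wrist camera has in their place "hand_eye" (4x4, takes a point from camera to tool coordinates, whose origin is the TCP and whose axes are the tool frame's). Camera axes: x right, y down, z forward; pixel columns grow to the right and rows downward; lengths in m; the calibration is good to about 2 mm. The wrist camera is an equidistant fisheye: a pixel r from the principal point sees the ray r / f radians off the axis. A picture is of the moment at which its call begins: read the wrist's pose just before it.
- ctrl.hand_in(): hands the job in, once; it reports no verdict.
The state is a dict: "time_s": time; "qpos": joint angles; "joint_vel": joint speeds; "tau": joint torques, N m; "ee_pos": TCP position; "eef_rot": TCP orientation; "force": force on the tool from outside, world axes, zero at the start; "moment": the same for the moment, N m; "grip_width": finger opening in m.
Only numpy, scipy, OpenCV 4.12 (cv2) and the standard library are available. Lean on these libraries where they do the work, as an engineer would, in place of code of your own. Each camera call takes 0.05 s, during which the arm holds its last target.

### The job

I want to add a stir bar to the buffer bottle: first loosen its blue screw cap by half a turn (counter-clockwise seen from above). Then take the blue tray by its handle, lift it clear of the worktop and tilt it so that all three white stir bars slide into its orange corner and stay in the tray. Finish while holding the tray still, clearly tilted towards that corner and clear of everything else, so that I can pick a bar out; leave the pack of wipes, red-capped jar and dish alone.

Things in the scene. Friction and masses are not known exactly. Their poses are not given: they have to be found in the camera images.
- tray: loose open tray of blue plastic, 230 mm long (its x) by 170 mm wide (its y), walls 5 mm thick and 50 mm high, floor 5 mm thick, about 0.35 kg, with a bridge handle over it: two posts at the middle of the short walls carry a straight bar along the tray's x. Origin at the centre of its underside, z up out of the tray. The corner at +x, +y is marked orange on rim and floor. That corner starts somewhere on the robot's side of the tray, or to its left or right.
- tray_handle (a point): middle of the tray's handle bar, 100 mm above the tray's underside; axes as the tray. The bar is 16 mm wide and 16 mm high (18 mm over the black grip in its middle 90 mm), runs the tray's whole length along its x, and there is 87 mm between it and the tray's floor.
- tray_corner (a point): the outer lower corner of the tray below its orange mark (at +115, +85 mm in the tray's frame)
- bar1_mid (a point): centre of stir bar 1 of 3: loose slippery white plastic rod with eight sides, 22 mm long (its x) and 10 mm thick, 12 g, lying on the tray's floor. It starts to slide there at a slope of about 7 to 11 degrees (more when rubbing along a wall or caught by another bar).
- bar2_mid (a point): centre of stir bar 2 of 3: loose slippery white plastic rod with eight sides, 22 mm long (its x) and 10 mm thick, 12 g, lying on the tray's floor. It starts to slide there at a slope of about 7 to 11 degrees (more when rubbing along a wall or caught by another bar).
- bar3_mid (a point): centre of stir bar 3 of 3: loose slippery white plastic rod with eight sides, 22 mm long (its x) and 10 mm thick, 12 g, lying on the tray's floor. It starts to slide there at a slope of about 7 to 11 degrees (more when rubbing along a wall or caught by another bar).
- bottle_cap (a joint): turn of the blue screw cap in rad: 0 as found (screwed home), growing counter-clockwise seen from above as it is loosened. It turns easily on the bottle (about 0.02 N m), stays where it is left, and neither rises nor comes off.
- cap_grip (a point): centre of the blue cap, on its axis, 169 mm above the worktop; the cap is round, 47 mm across and 26 mm high (156 to 182 mm above the worktop)
- bottle: the buffer bottle, origin at the centre of its underside: clear glass bottle, 86 mm across and 182 mm high with its cap, clamped fast in a grey ring holder (104 mm across and 32 mm high, with three black clamping screws out to 62 mm from the axis) fixed to the worktop; neither moves nor turns
- wipes: bystander: white and green pack of wipes lying flat, 106 x 42 mm, 28 mm high; origin at the centre of its underside
- red_jar: bystander: small white jar with a red cap, 46 mm across, 45 mm high; origin at the centre of its underside
- dish: bystander: flat round petri dish, 93 mm across, 15 mm high; origin at the centre of its underside

How it is judged:
On the way, in this order (a step that is already met when the one before it is completed fails the run):
1. the blue cap is loosened by half a turn (at least 2.4 rad) with the tray still on the worktop (value of joint bottle_cap above 2.4 rad and height (world z) of tray_handle below 0.115 m), for 0.2 s.
2. the gripper carries the tray clear of the worktop (height (world z) of tray_corner above 0.03 m and contact force between the fingers and tray above 1 N), for 0.2 s.
At the end, for the whole second after the job is handed in: Gripper holds the tray still, orange corner over 30 mm above the worktop, tilted 15 to 50 degrees, touching neither bottle nor bystanders; all three bar centres within 90 mm (long wall) and 70 mm (short wall) of the orange corner, inside the tray; cap at 2.4 rad or more (all of step 2 and angle between tray's own z axis and vertical between 0.26 and 0.87 rad and linear speed of tray below 0.03 m/s and angular speed of tray below 0.15 rad/s and value of joint bottle_cap above 2.4 rad and contact force between tray and wipes below 0.1 N and contact force between tray and red_jar below 0.1 N and contact force between tray and dish below 0.1 N and linear speed of each of wipes, red_jar, dish below 0.05 m/s and x of bar1_mid in the frame of tray between 0.02 and 0.115 m and y of bar1_mid in the frame of tray between 0.01 and 0.085 m and z of each of bar1_mid, bar2_mid, bar3_mid in the frame of tray below 0.06 m and x of bar2_mid in the frame of tray between 0.02 and 0.115 m and y of bar2_mid in the frame of tray between 0.01 and 0.085 m and x of bar3_mid in the frame of tray between 0.02 and 0.115 m and y of bar3_mid in the frame of tray between 0.01 and 0.085 m and contact force between tray and bottle below 0.1 N); the arm keeps its last pose, push and grip.
It fails at once if a stir bar leaves the tray (not (x of bar1_mid in the frame of tray between -0.125 and 0.125 m and y of bar1_mid in the frame of tray between -0.095 and 0.095 m) or not (x of bar2_mid in the frame of tray between -0.125 and 0.125 m and y of bar2_mid in the frame of tray between -0.095 and 0.095 m) or not (x of bar3_mid in the frame of tray between -0.125 and 0.125 m and y of bar3_mid in the frame of tray between -0.095 and 0.095 m)).
It fails at once if the pack of wipes, jar or dish is moved more than 20 mm (distance of any of wipes, red_jar, dish from where it was at the start of the episode above 0.02 m).
It also fails if it takes over 64 s, if anything falls off the work surface, if the arm or the gripper's body presses on something with over 40 N, if the wrist force passes 120 N, or if a joint passes its speed limit or range.

## Working session

There is one attempt and no reset: what is moved stays moved. The work goes in short steps, Python scripts to look and compute and a tool call to move; the robot and the scene stay as the last step left them, time stands still between calls to the robot, and variables do not carry over. Pictures are saved under pics/ and viewed, and the job is handed in when it is done.

Besides the shell and the picture viewer there is one more tool, called after "Request:" in YAML: its name, and indented under it one key for each argument. move_arm: Moves the arm, as the interface text tells. Its arguments: {"type":"object","properties":{"rows":{"type":"string"},"grip":{"type":"number"},"newtons":{"type":"number"}},"required":["rows"]}

```bash
mkdir -p pics; ls
python3 - <<'E'
from station import sensors, camera, ctrl
import cv2,pickle
o=sensors.get_obs();print(o)
for n in("scene","top"):
    c=camera(n);cv2.imwrite(f"pics/{n}0.png",c["color"]);pickle.dump(c,open(f"{n}0.pkl","wb"));print(n,c["mtx"],c["position"],c["attitude"])
E
```

```text
pics
{'time_s': 0.0, 'qpos': array([ 1.04744894e+00,  3.00476086e-01,  1.52157323e+00, -1.39889772e-05,
        1.32070210e+00, -6.66263693e-02]), 'joint_vel': array([-0.00152254,  0.0001728 , -0.00129546,  0.0008588 , -0.00089577,
       -0.00086652]), 'tau': array([-2.91889650e-03, -5.31791174e+01, -3.52748716e+01,  7.07380241e-02,
        2.42361089e-02, -1.15462803e-04]), 'ee_pos': array([0.24249766, 0.4934894 , 0.30208685]), 'eef_rot': array([-3.14152903e+00,  1.15709274e-03,  1.11407881e+00]), 'force': array([-1.30174334,  0.26410877,  0.03672693]), 'moment': array([ 0.02636578,  0.01434768, -0.01062595]), 'grip_width': 0.09397820513470918}
scene [[391.2012428    0.         255.54485703]
 [  0.         391.2012428  190.48278178]
 [  0.           0.           1.        ]] [-0.10366849 -0.4370299   0.59362032] [-2.07483138  0.00338554 -0.89960731]
top [[388.44452665   0.         255.85156124]
 [  0.         388.44452665 193.05089804]
 [  0.           0.           1.        ]] [0.35569158 0.09291733 1.11526235] [-2.97342529 -0.02253181 -1.5932114 ]
```

View pics/scene0.png

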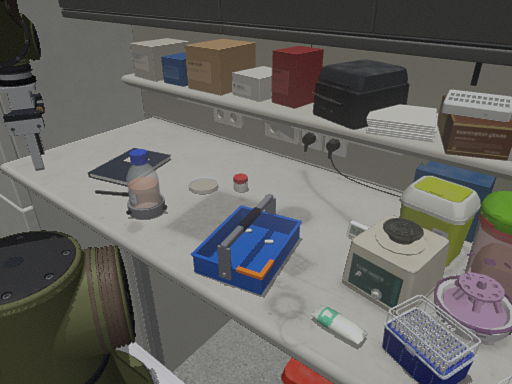

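View pics/top0.png

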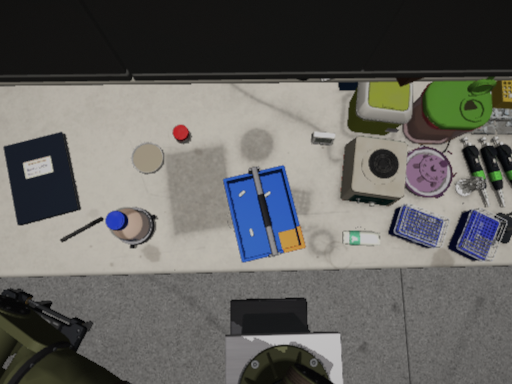

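The scene view shows the bottle at (147,190), the tray at (248,245) with its orange corner near (255,270), the dish at (203,186), the jar at (240,182) and the wipes at (340,325). In the top view the handle runs from (254,172) to (273,250), the orange corner is at (291,240), and the cap is at (117,220).

```bash
cat > h.py <<'E'
import numpy as np,cv2,pickle
from scipy.spatial.transform import Rotation as R
def cloud(c):
    z=c["z_map"];K=c["mtx"];v,u=np.mgrid[:z.shape[0],:z.shape[1]]
    p=np.stack([(u-K[0,2])/K[0,0]*z,(v-K[1,2])/K[1,1]*z,z],-1)
    w=p@R.from_euler("xyz",c["attitude"]).as_matrix().T+c["position"]
    w[z==0]=np.nan
    return w
E
python3 - <<'E'
from h import *
for n in("top","scene"):
    c=pickle.load(open(f"{n}0.pkl","rb"));w=cloud(c)
    hsv=cv2.cvtColor(c["color"],cv2.COLOR_BGR2HSV);H,S,V=[hsv[...,i].astype(int) for i in range(3)]
    def rep(name,m,f=None):
        q=w[m&np.isfinite(w[...,2])]
        if len(q): print(n,name,len(q),"med",np.median(q,0).round(4),"min",np.percentile(q,2,axis=0).round(4),"max",np.percentile(q,98,axis=0).round(4)); 
        return q
    z=w[...,2];x=w[...,0];y=w[...,1]
    blue=(H>100)&(H<130)&(S>150)
    ontab=(x<.9)&(x>.15)
    rep("table",(S<60)&(V>150)&(abs(z)<.03)&ontab)
    q=rep("cap",blue&(z>.15)&(z<.2)&(y>.3))
    t=rep("traytop", blue&(z>.04)&(z<.06)&(abs(y-.07)<.25)&(x<.7))
    if len(t): print(cv2.minAreaRect(t[:,:2].astype(np.float32)))
    rep("orange",(H>8)&(H<22)&(S>170)&(z<.07)&(z>-.01)&(x<.7))
    b=rep("bar",(z>.085)&(z<.115)&(abs(y-.07)<.2)&(x<.7))
    if len(b): print(cv2.minAreaRect(b[:,:2].astype(np.float32)))
    rep("red",((H<6)|(H>174))&(S>150)&(z>.02)&(z<.06)&ontab)
    rep("floorwhite",(S<90)&(V>130)&(z>.003)&(z<.025)&(abs(y-.07)<.1)&(x>.3)&(x<.5))
    for (u,v) in ([(254,172),(273,250),(117,220),(148,158),(361,238)] if n=="top" else [(204,186),(340,325),(147,205)]): print((u,v),w[v,u].round(3))
E
```

```text
top table 53303 med [ 6.072e-01  2.675e-01 -5.000e-04] min [ 0.332  -0.6102 -0.005 ] max [0.8757 0.7861 0.0153]
top cap 311 med [0.4545 0.4036 0.181 ] min [0.4339 0.3855 0.1605] max [0.4741 0.4262 0.1844]
top traytop 653 med [0.5232 0.0576 0.0518] min [ 0.3555 -0.044   0.042 ] max [0.606  0.1501 0.0555]
((0.48174816370010376, 0.045769691467285156), (0.23488733172416687, 0.1747744232416153), 12.282992362976074)
top orange 49 med [ 0.3898 -0.0477  0.0546] min [ 0.3794 -0.0625  0.0032] max [ 0.4362 -0.0155  0.0586]
top bar 731 med [0.4597 0.0441 0.1069] min [0.06   0.0123 0.0874] max [0.5941 0.0764 0.1123]
((0.3265150785446167, 0.039321910589933395), (0.547143280506134, 0.06396418809890747), 3.124264717102051)
top red 184 med [0.7172 0.2757 0.0437] min [0.6972 0.2574 0.0358] max [0.7373 0.2955 0.0481]
top floorwhite 122 med [0.4112 0.0816 0.0042] min [ 0.3321 -0.026   0.0031] max [0.4836 0.1671 0.0155]
(254, 172) [0.582 0.07  0.11 ]
(273, 250) [0.377 0.026 0.109]
(117, 220) [0.454 0.402 0.182]
(148, 158) [0.651 0.375 0.013]
(361, 238) [ 0.407 -0.228  0.028]
scene table 33012 med [ 4.742
[... 297 characters left out ...]
86914, 0.047096915543079376), (0.23742276430130005, 0.17604011297225952), 12.623100280761719)
scene orange 220 med [ 0.3818 -0.0479  0.0541] min [ 0.3715 -0.062   0.0472] max [ 0.4346 -0.0085  0.0564]
scene bar 991 med [0.4049 0.03   0.1051] min [ 0.038  -0.0627  0.0862] max [0.5936 0.0683 0.1126]
((0.31214049458503723, 0.011806122958660126), (0.583469569683075, 0.032177262008190155), 12.376347541809082)
scene red 17 med [0.7184 0.2876 0.0439] min [0.6993 0.2596 0.0422] max [0.7326 0.2937 0.0459]
scene floorwhite 2 med [0.3923 0.0669 0.0034] min [ 0.3498 -0.0094  0.003 ] max [0.4347 0.1433 0.0038]
(204, 186) [0.64  0.362 0.015]
(340, 325) [ 0.395 -0.238  0.025]
(147, 205) [0.431 0.37  0.041]
```

Run:
```python
import cv2
a=cv2.imread("pics/top0.png")[150:275,80:400];cv2.imwrite("pics/top0z.png",cv2.resize(a,None,fx=2.5,fy=2.5,interpolation=cv2.INTER_CUBIC))
a=cv2.imread("pics/scene0.png")[130:360,80:390];cv2.imwrite("pics/scene0z.png",cv2.resize(a,None,fx=2.5,fy=2.5,interpolation=cv2.INTER_CUBIC))
```

```text
(no output)
```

View pics/top0z.png

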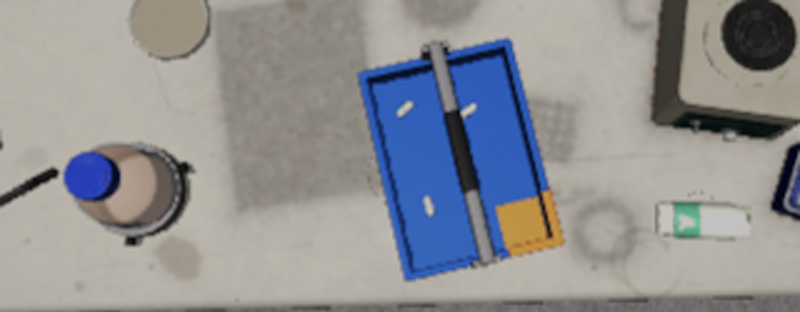

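View pics/scene0z.png

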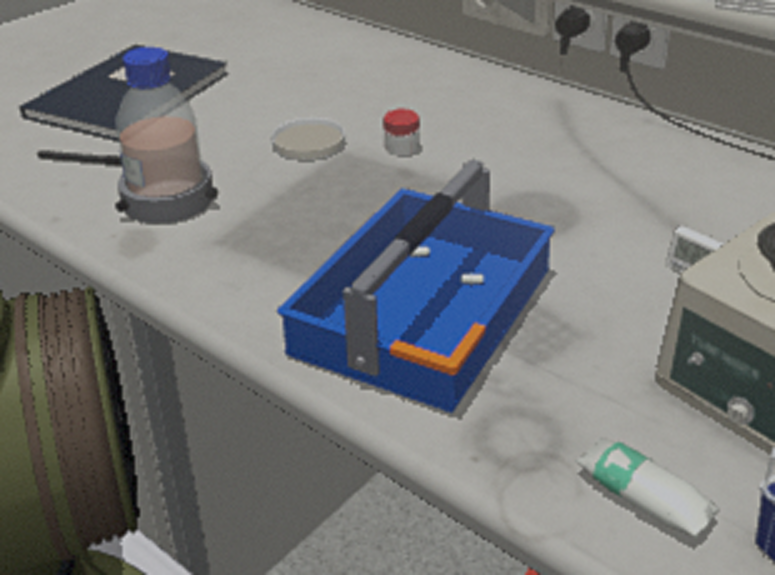

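Request:
move_arm:
  rows: "1.7 28.5 0 0 0 0.18;0 0 0 0 0 0.18;0 0 0 0 0 0.18;0 0 0 0 0 0.18;0 0 0 0 0 0.18;0 0 0 0 0 0.18;0 0 0 0 0 0.18;0 0 0 0 0 0.18;0 0 0 0 0 0.18;0 0 0 0 0 0.18;0 0 0 0 0 0.18;0 0 0 0 0 0.05;0 0 0 0 0 0"
  grip: 1

```text
time_s: 1.72
ee_pos: [0.2691, 0.4811, 0.2975]
eef_rot: [3.132, -0.004, -0.984]
force: [0.2, 0.5, 0.3]
grip_width: 0.0941
```

```bash
cat >> h.py <<'E'
def to_tool(target_tcp,o):
    r=R.from_euler("xyz",o["eef_rot"]);return (r.inv().apply(np.array(target_tcp)-o["ee_pos"])*1000).round(1)
E
python3 - <<'E'
from h import *
from station import sensors
o=sensors.get_obs();print(o["ee_pos"],o["eef_rot"],o["qpos"]);print(to_tool([.453,.405,.302],o))
E
```

```text
[0.2691108  0.48108868 0.29752247] [ 3.1319954  -0.00423235 -0.98379669] [ 9.94362905e-01  3.10821847e-01  1.51892380e+00 -8.61863271e-05
  1.32233570e+00  1.97820154e+00]
[ 165.2 -110.9   -4.8]
```

Request:
move_arm:
  rows: "28 -18.5 -1 0 0 0;28 -18.5 -1 0 0 0;28 -18.5 -1 0 0 0;28 -18.5 -1 0 0 0;28 -18.5 -1 0 0 0;25 -18.5 0 0 0 0;0 0 0 0 0 0"

```text
time_s: 2.6
ee_pos: [0.4583, 0.4036, 0.3007]
eef_rot: [3.129, -0.004, -0.971]
force: [-1.0, -0.3, -1.2]
grip_width: 0.0938
```

Run:
```python
from h import *
from station import sensors,camera
o=sensors.get_obs();print(o["ee_pos"],o["eef_rot"],o["qpos"]);print(to_tool([.453,.405,.247],o))
c=camera("wrist");cv2.imwrite("pics/w1.png",c["color"]);pickle.dump((o,c),open("w1.pkl","wb"));print(c["mtx"],c["hand_eye"])
```

```text
[0.45834781 0.40359332 0.30065215] [ 3.12915806 -0.0043792  -0.97081407] [ 0.66301333  0.44296163  1.33108293 -0.00365306  1.38023516  1.63456931]
[-4.4  3.  53.7]
[[297.31863964   0.         254.04280003]
 [  0.         297.31863964 200.61192767]
 [  0.           0.           1.        ]] [[ 9.99998983e-01 -6.72718692e-04  1.25736346e-03  1.42004306e-04]
 [ 3.46355603e-04  9.69910134e-01  2.43462957e-01 -7.13913998e-02]
 [-1.38331164e-03 -2.43462274e-01  9.69909381e-01 -8.29976189e-02]
 [ 0.00000000e+00  0.00000000e+00  0.00000000e+00  1.00000000e+00]]
```

View pics/w1.png

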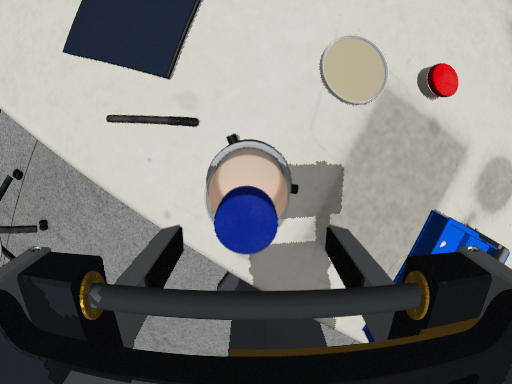

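The wrist view shows the cap at about (246,219), with the fingers on either side of it at (160,260) and (350,260).

```bash
cat >> h.py <<'E'
def wcloud(o,c):
    z=c["z_map"];K=c["mtx"];v,u=np.mgrid[:z.shape[0],:z.shape[1]]
    du=(u-K[0,2]);dv=(v-K[1,2]);r=np.hypot(du,dv)+1e-9;th=r/K[0,0]
    p=np.stack([du/r*np.tan(th)*z,dv/r*np.tan(th)*z,z],-1);p[(z==0)|(th>1.4)]=np.nan
    H=c["hand_eye"];t=p@H[:3,:3].T+H[:3,3]
    return t,t@R.from_euler("xyz",o["eef_rot"]).as_matrix().T+o["ee_pos"]
E
python3 - <<'E'
from h import *
o,c=pickle.load(open("w1.pkl","rb"));t,w=wcloud(o,c)
hsv=cv2.cvtColor(c["color"],cv2.COLOR_BGR2HSV);H,S,V=[hsv[...,i].astype(int) for i in range(3)]
m=(H>100)&(H<130)&(S>150)&(w[...,2]>.175)&(w[...,2]<.19)
for q in(t[m],w[m]):
    print(len(q),cv2.minEnclosingCircle(q[:,:2].astype(np.float32)),np.median(q,0))
E
```

```text
3072 ((-0.005877470597624779, -0.0038504255935549736), 0.023419806733727455) [-0.0054274  -0.00511394  0.11751356]
3072 ((0.4572834372520447, 0.40934062004089355), 0.02340591885149479) [0.45850921 0.40984036 0.18306929]
```

Request:
move_arm:
  rows: "-5.5 -1 0 0.0125 0.004 0;0 0 25 0 0 0;0 0 26 0 0 0;0 0 0 0 0 0"

```text
time_s: 3.15
ee_pos: [0.4516, 0.412, 0.2494]
eef_rot: [-3.139, -0.008, -0.964]
force: [-0.6, 0.5, 0.4]
grip_width: 0.0943
```

Run:
```python
from h import *
from station import sensors,camera
o=sensors.get_obs();print(o["ee_pos"],o["eef_rot"],o["qpos"])
c=camera("wrist");cv2.imwrite("pics/w2.png",c["color"])
t,w=wcloud(o,c)
hsv=cv2.cvtColor(c["color"],cv2.COLOR_BGR2HSV);H,S,V=[hsv[...,i].astype(int) for i in range(3)]
m=(H>100)&(H<130)&(S>150)&(w[...,2]>.175)&(w[...,2]<.19)&(abs(t[...,0])<.04)
for q in(t[m],w[m]):
    print(len(q),cv2.minEnclosingCircle(q[:,:2].astype(np.float32)),np.median(q,0))
```

```text
[0.45156886 0.41196125 0.2493837 ] [-3.13851532 -0.00826915 -0.96407118] [ 0.68205951  0.4797656   1.39917746 -0.00890325  1.26021479  1.6488286 ]
4963 ((0.005098872818052769, -0.0022780392318964005), 0.023583238944411278) [ 0.00463607 -0.0048484   0.06641582]
4963 ((0.4568614065647125, 0.40870848298072815), 0.023583242669701576) [0.45871111 0.41060903 0.18302805]
```

View pics/w2.png

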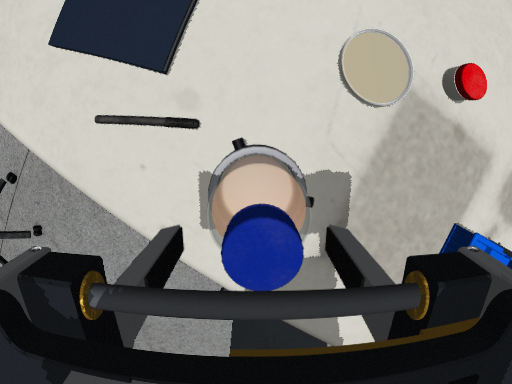

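The cap is now at (262,247), about 5 mm to +x of the gripper centre. I'll correct that, then close.

Request:
move_arm:
  rows: "5 -1.5 2.4 -0.003 0.008 0;0 0 0 0 0 0;0 0 0 0 0 0"

```text
time_s: 3.58
ee_pos: [0.4562, 0.4096, 0.2514]
eef_rot: [-3.135, -0.017, -0.963]
force: [0.0, 0.2, 0.5]
grip_width: 0.0941
```

Run:
```python
from h import *
from station import sensors,camera
o=sensors.get_obs();print(o["ee_pos"],o["eef_rot"],o["qpos"])
c=camera("wrist")
t,w=wcloud(o,c)
hsv=cv2.cvtColor(c["color"],cv2.COLOR_BGR2HSV);H,S,V=[hsv[...,i].astype(int) for i in range(3)]
m=(H>100)&(H<130)&(S>150)&(w[...,2]>.175)&(w[...,2]<.19)&(abs(t[...,0])<.04)
for q in(t[m],w[m]):
    print(len(q),cv2.minEnclosingCircle(q[:,:2].astype(np.float32)),np.median(q,0))
```

```text
[0.4562499  0.40958742 0.2513732 ] [-3.13532481 -0.01650964 -0.9631661 ] [ 0.67661668  0.48124004  1.39225463 -0.01773559  1.26302771  1.64506101]
4745 ((-0.0006308385054580867, 0.00017524715804029256), 0.02325568161904812) [-0.00024672 -0.00241229  0.06833352]
4745 ((0.4567926526069641, 0.4092983901500702), 0.023283815011382103) [0.45910501 0.410724   0.18305955]
```

Request:
move_arm:
  rows: "0 0 4 -0.006 -0.0165 0;0 0 0 0 0 0;0 0 0 0 0 0"

```text
time_s: 4.0
ee_pos: [0.4564, 0.4094, 0.2471]
eef_rot: [3.141, 0.001, -0.963]
force: [-0.3, 0.2, 0.4]
grip_width: 0.0941
```

Request:
move_arm:
  rows: "0 0 0 0 0 0;0 0 0 0 0 0;0 0 0 0 0 0;0 0 0 0 0 0;0 0 0 0 0 0"
  grip: -1
  newtons: 12

```text
time_s: 4.62
ee_pos: [0.4564, 0.4094, 0.2472]
eef_rot: [3.142, 0.001, -0.963]
force: [6.6, -9.7, -3.2]
grip_width: 0.0475
```

Request:
move_arm:
  rows: "1 0 0 0 0 0;0.5 0 0 0 0 0;0 0 0 0 0 0"

```text
time_s: 5.0
ee_pos: [0.4567, 0.4089, 0.247]
eef_rot: [3.142, 0.003, -0.963]
force: [0.1, 1.7, -0.7]
grip_width: 0.0461
```

Centred. Next I turn counter-clockwise (−wz).

Request:
move_arm:
  rows: "0 0 0 0 0 -0.17;0 0 0 0 0 -0.17;0 0 0 0 0 -0.17;0 0 0 0 0 -0.17;0 0 0 0 0 -0.17;0 0 0 0 0 0"

```text
time_s: 5.75
ee_pos: [0.456, 0.4093, 0.2473]
eef_rot: [-3.139, 0.004, -0.089]
force: [0.2, 2.0, -1.2]
grip_width: 0.046
```

Request:
move_arm:
  rows: "0 0 0 0 0 -0.17;0 0 0 0 0 -0.17;0 0 0 0 0 -0.17;0 0 0 0 0 -0.17;0 0 0 0 0 -0.17;0 0 0 0 0 -0.17;0 0 0 0 0 0"

```text
time_s: 6.62
ee_pos: [0.4549, 0.4092, 0.2474]
eef_rot: [-3.135, 0.003, 0.929]
force: [0.5, 1.8, -0.1]
grip_width: 0.0461
```

Request:
move_arm:
  rows: "0.5 0 0 0 0 -0.17;0 0 0 0 0 -0.17;0 0 0 0 0 -0.17;0 0 0 0 0 -0.17;0 0 0 0 0 -0.17;0 0 0 0 0 -0.17;0 0 0 0 0 -0.17;0 0 0 0 0 -0.1;0 0 0 0 0 0"

```text
time_s: 7.75
ee_pos: [0.4549, 0.4076, 0.2477]
eef_rot: [-3.131, -0.003, 2.196]
force: [-1.7, 3.0, -1.4]
grip_width: 0.0465
```

Request:
move_arm:
  rows: "0 0 0 0 0 0;0 0 0 0 0 0;0 0 0 0 0 0;0 0 0 0 0 0;0 0 -30 0 0 0;0 0 -30 0 0 0;0 0 0 0 0 0"
  grip: 1

```text
time_s: 8.62
ee_pos: [0.4561, 0.4073, 0.3088]
eef_rot: [-3.131, -0.002, 2.184]
force: [0.8, -0.2, -0.4]
grip_width: 0.0938
```

Run:
```python
from h import *
from station import sensors
o=sensors.get_obs();print(o["ee_pos"],o["eef_rot"],o["qpos"],o["grip_width"]);print(to_tool([.48,.0465,.305],o))
```

```text
[0.45611282 0.40730744 0.30878686] [-3.13119045e+00 -1.93521615e-03  2.18396850e+00] [ 0.66833254  0.43819979  1.31896143  0.00254501  1.39471171 -1.51610473] 0.09381453501470564
[-308.8 -188.1    5.1]
```

Request:
move_arm:
  rows: "-31 -19 0 0 0 0;-31 -19 0 0 0 0;-31 -19 0 0 0 0;-31 -19 0 0 0 0;-31 -19 0 0 0 0;-31 -19 0 0 0 0;-31 -19 0 0 0 0;-31 -19 0 0 0 0;-31 -18 0 0 0 0;-30 -18 0 0 0 0;0 0 0 0 0 0.14;0 0 0 0 0 0.14;0 0 0 0 0 0.12;0 0 0 0 0 0"

```text
time_s: 10.38
ee_pos: [0.4764, 0.0334, 0.2935]
eef_rot: [-3.113, 0.004, 1.769]
force: [-0.1, -0.8, 0.6]
grip_width: 0.0943
```

```bash
cat > look.py <<'E'
from h import *
from station import sensors,camera
import sys
o=sensors.get_obs();print(o["ee_pos"],o["eef_rot"],o["qpos"])
c=camera("wrist");cv2.imwrite(f"pics/{sys.argv[1]}.png",c["color"]);pickle.dump((o,c),open(f"{sys.argv[1]}.pkl","wb"))
t,w=wcloud(o,c)
m=(w[...,2]>.085)&(w[...,2]<.12)&(abs(w[...,1]-.05)<.08)&(w[...,0]>.35)&(w[...,0]<.62)&(t[...,2]>.1)
for q in(t[m],w[m]):
    print(len(q),cv2.minAreaRect(q[:,:2].astype(np.float32)),np.median(q,0))
E
python3 look.py w3
```

```text
[0.47643901 0.03338051 0.29350027] [-3.11254323  0.00369324  1.76900114] [-0.00332473  0.15747477  1.71807236 -0.00980486  1.2937815  -1.76945991]
3647 ((0.008925686590373516, 0.013857327401638031), (0.02886904962360859, 0.23848997056484222), 1.2713645696640015) [ 0.0122095  -0.01582497  0.18487681]
3647 ((0.4830254316329956, 0.04307141900062561), (0.23875725269317627, 0.028906673192977905), 10.095011711120605) [0.45352227 0.04041145 0.10898465]
```

View pics/w3.png

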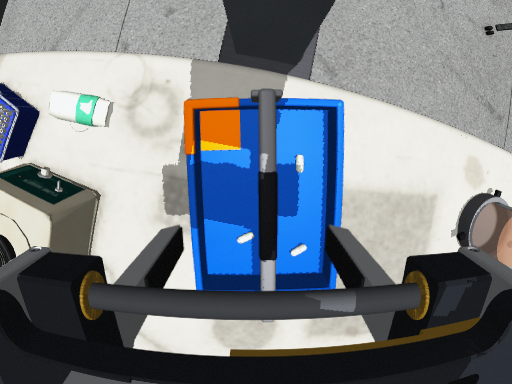

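The wrist view shows the handle at columns 258–277 from (265,92) to (268,290), the black grip centred near (268,215), and the orange corner at (212,125). The bars are at (300,162), (246,238) and (299,249).

```bash
cat > bar.py <<'E'
from h import *
import sys
o,c=pickle.load(open(sys.argv[1]+".pkl","rb"));t,w=wcloud(o,c)
m=(w[...,2]>.104)&(w[...,2]<.12)&(abs(w[...,1]-.05)<.08)&(w[...,0]>.35)&(w[...,0]<.62)&(t[...,2]>.1)
for q in(t[m],w[m]):
    print(len(q),cv2.minAreaRect(q[:,:2].astype(np.float32)),np.median(q,0),cv2.fitLine(q[:,:2].astype(np.float32),cv2.DIST_HUBER,0,.01,.01).ravel())
hsv=cv2.cvtColor(c["color"],cv2.COLOR_BGR2HSV);H,S,V=[hsv[...,i].astype(int) for i in range(3)]
m=(H>100)&(H<130)&(S>120)&(w[...,2]>.045)&(w[...,2]<.06)&(abs(w[...,1]-.05)<.15)&(t[...,2]>.1)
print(cv2.minAreaRect(w[m][:,:2].astype(np.float32)))
E
python3 bar.py w3
```

```text
3521 ((0.012610206380486488, 0.014147736132144928), (0.2386086881160736, 0.016830934211611748), 89.19380187988281) [ 0.01223991 -0.0124963   0.18466833] [ 0.01455382  0.9998941   0.01222169 -0.01076983]
3521 ((0.4825950264930725, 0.046858660876750946), (0.23878200352191925, 0.01682414673268795), 12.044846534729004) [0.45645461 0.04100854 0.10903717] [0.97744906 0.21117127 0.45834586 0.04151715]
((0.47969841957092285, 0.04635755717754364), (0.22988003492355347, 0.17691349983215332), 12.048991203308105)
```

Request:
move_arm:
  rows: "0 0 0 -0.029 0.004 -0.013;12 7 0 0 0 0;0 0 0 0 0 0"

```text
time_s: 10.8
ee_pos: [0.4808, 0.0477, 0.293]
eef_rot: [3.14, -0.001, 1.789]
force: [0.7, -0.4, -0.6]
grip_width: 0.094
```

```bash
python3 look.py w4 >/dev/null; python3 bar.py w4
python3 - <<'E'
from h import *
from station import sensors
o=sensors.get_obs();print(o["ee_pos"],o["eef_rot"],o["qpos"],o["grip_width"]);print(to_tool([.481,.0467,.178],o))
E
```

```text
3811 ((-0.0005969814956188202, -0.012109190225601196), (0.017884349450469017, 0.21291710436344147), 0.5025524497032166) [-0.00104623 -0.0210023   0.18395063] [ 4.8395963e-03 -9.9998832e-01 -9.8412042e-04 -1.9659769e-02]
3811 ((0.4694175124168396, 0.04476065933704376), (0.21291355788707733, 0.017884228378534317), 12.007230758666992) [0.46053109 0.04228661 0.1090244 ] [0.97729677 0.21187495 0.46212658 0.0427426 ]
((0.4828454256057739, 0.04720696061849594), (0.23651470243930817, 0.17695678770542145), 12.308724403381348)
[0.48074227 0.0473687  0.29296651] [ 3.14012258e+00 -9.45149887e-04  1.78893355e+00] [ 2.19403841e-02  1.58609952e-01  1.71786325e+00  1.27309245e-03
  1.26386206e+00 -1.76737635e+00] 0.09404546248856913
[-8.00e-01 -1.00e-01  1.15e+02]
```

Request:
move_arm:
  rows: "-0.8 0 29 0.001 0 0.005;0 0 29 0 0 0;0 0 29 0 0 0;0 0 25 0 0 0;0 0 2 0 0 0;0 0 0 0 0 0"

```text
time_s: 11.6
ee_pos: [0.4817, 0.047, 0.1773]
eef_rot: [3.139, -0.0, 1.787]
force: [0.8, 0.8, 0.8]
grip_width: 0.0941
```

Run:
```python
from h import *
from station import sensors
o=sensors.get_obs();print(o["ee_pos"],o["eef_rot"],o["qpos"],o["force"]);print(to_tool([.481,.0467,.178],o))
```

```text
[0.48173628 0.04704596 0.17727054] [ 3.13884841e+00 -1.18813607e-04  1.78670755e+00] [ 2.14303005e-02  3.03974906e-01  1.83492891e+00  7.68785274e-04
  1.00001942e+00 -1.76569159e+00] [0.83685487 0.82979816 0.79765995]
[-0.2 -0.8 -0.7]
```

Request:
move_arm:
  rows: "0 0 0 0 0 0;0 0 0 0 0 0;0 0 0 0 0 0;0 0 0 0 0 0;0 0 0 0 0 0;0 0 0 0 0 0;0 0 0 0 0 0;0 0 0 0 0 0"
  grip: -1
  newtons: 55

```text
time_s: 12.6
ee_pos: [0.4825, 0.0471, 0.1797]
eef_rot: [3.135, 0.001, 1.787]
force: [0.0, -0.6, 0.5]
grip_width: 0.0173
```

Gripped: the opening reads 17.3 mm against an 18 mm grip. I'll lift slowly.

Request:
move_arm:
  rows: "0 0 -6 0 0 0;0 0 -10 0 0 0;0 0 -12 0 0 0;0 0 -12 0 0 0;0 0 -12 0 0 0;0 0 -12 0 0 0;0 0 -12 0 0 0;0 0 -12 0 0 0;0 0 -12 0 0 0;0 0 -12 0 0 0;0 0 -12 0 0 0;0 0 -12 0 0 0;0 0 -8 0 0 0;0 0 0 0 0 0"

```text
time_s: 14.35
ee_pos: [0.4812, 0.047, 0.3342]
eef_rot: [3.135, 0.001, 1.787]
force: [0.4, 0.8, -3.4]
grip_width: 0.0153
```

```bash
cat > look2.py <<'E'
from h import *
from station import sensors,camera
import sys
n=sys.argv[1]
o=sensors.get_obs();print(o["time_s"],o["ee_pos"],o["eef_rot"],o["qpos"],o["force"],o["moment"],o["grip_width"])
c=camera("wrist");a=camera("scene")
cv2.imwrite(f"pics/{n}.png",np.hstack([cv2.resize(x,(400,300)) for x in(c["color"],a["color"])]));cv2.imwrite(f"pics/{n}w.png",c["color"]);cv2.imwrite(f"pics/{n}s.png",a["color"])
pickle.dump((o,c),open(f"{n}.pkl","wb"))
E
python3 look2.py l1
```

```text
14.35 [0.48122414 0.04696926 0.3342065 ] [3.13542845e+00 6.13763369e-04 1.78696941e+00] [ 2.13139644e-02  1.23582766e-01  1.66010281e+00  6.05899476e-04
  1.35174073e+00 -1.76578718e+00] [ 0.35620288  0.82494832 -3.44223895] [0.00727591 0.07061182 0.00460664] 0.015298074265183339
```

View pics/l1.png

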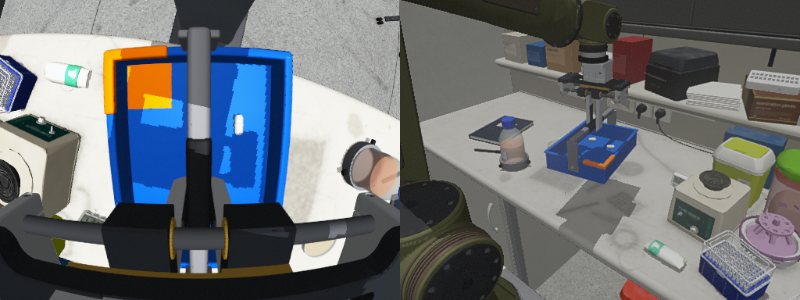

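The tray is lifted level and all bars are still in it; the scene view shows it well clear. Now I tilt slowly about the grasp point, toward +x and +y of the tray.

Request:
move_arm:
  rows: "-1.6 -1.6 0 -0.02 0.02 0;-1.6 -1.6 0 -0.02 0.02 0;-1.6 -1.6 0 -0.02 0.02 0;-1.6 -1.6 0 -0.02 0.02 0;-1.6 -1.6 0 -0.02 0.02 0;-1.6 -1.6 0 -0.02 0.02 0;-1.6 -1.6 0 -0.02 0.02 0;-1.6 -1.6 0 -0.02 0.02 0;0 0 0 0 0 0;0 0 0 0 0 0;0 0 0 0 0 0;0 0 0 0 0 0"

```text
time_s: 15.95
ee_pos: [0.4704, 0.0305, 0.3303]
eef_rot: [2.965, -0.17, 1.802]
force: [0.1, 1.0, -3.3]
grip_width: 0.0157
```

```bash
python3 look2.py l2
```

```text
15.95 [0.47041478 0.03047933 0.33034366] [ 2.96534843 -0.16982698  1.80195566] [-0.09212084  0.04963755  1.76149353  0.22909207  1.22270817 -1.94583377] [ 0.09509155  0.9613616  -3.26056633] [-0.26828412  0.1699931  -0.00336349] 0.01571173912271925
```

View pics/l2.png

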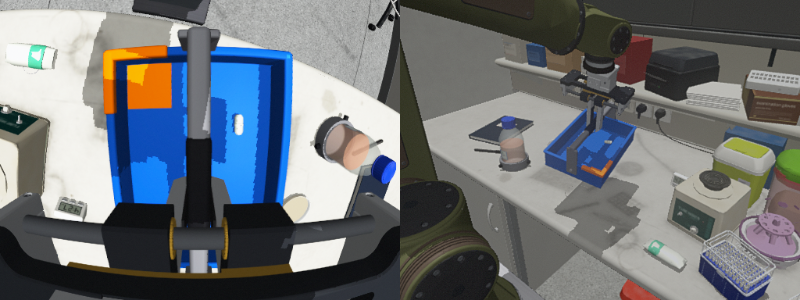

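Tilting in the right direction, about 14°. The visible bar at (238,125) has not moved yet, so I'll tilt further.

Request:
move_arm:
  rows: "-1.6 -1.6 0 -0.02 0.02 0;-1.6 -1.6 0 -0.02 0.02 0;-1.6 -1.6 0 -0.02 0.02 0;-1.6 -1.6 0 -0.02 0.02 0;-1.6 -1.6 0 -0.02 0.02 0;-1.6 -1.6 0 -0.02 0.02 0;0 0 0 0 0 0;0 0 0 0 0 0;0 0 0 0 0 0;0 0 0 0 0 0"

```text
time_s: 17.3
ee_pos: [0.4629, 0.0187, 0.3258]
eef_rot: [2.829, -0.294, 1.834]
force: [0.4, -0.5, -2.9]
grip_width: 0.0158
```

```bash
python3 look2.py l3
```

```text
17.3 [0.46293938 0.01871706 0.32580796] [ 2.82908917 -0.29398027  1.83361606] [-0.18320888  0.01180391  1.83572653  0.42944099  1.15794832 -2.11768231] [ 0.4360519  -0.52067039 -2.91546448] [-0.43198386  0.30112527 -0.0556815 ] 0.015808599556964835
```

View pics/l3.png

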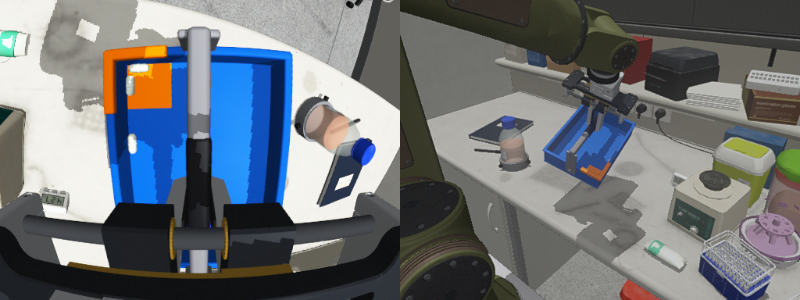

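The slid bars sit along the +y wall at wrist (135,68), (129,85) and (131,144). The third still has to come further, so I'll tilt more toward +x.

Request:
move_arm:
  rows: "0 -1.6 0 -0.02 0 0;0 -1.6 0 -0.02 0 0;-0.8 -1.6 0 -0.02 0.01 0;-0.8 -1.6 0 -0.02 0.01 0;0 -1.6 0 -0.02 0 0;0 -1.6 0 -0.02 0 0;0 0 0 0 0 0;0 0 0 0 0 0;0 0 0 0 0 0;0 0 0 0 0 0"

```text
time_s: 18.65
ee_pos: [0.4537, 0.0157, 0.3218]
eef_rot: [2.698, -0.314, 1.842]
force: [0.2, -0.3, -4.1]
grip_width: 0.0156
```

```bash
python3 look2.py l4
```

```text
18.65 [0.45370828 0.01566886 0.32177023] [ 2.69814291 -0.31371432  1.84182236] [-0.22004268 -0.04169169  1.91954826  0.54191177  1.05289618 -2.21362303] [ 0.20298832 -0.25655419 -4.13626584] [-0.49290722  0.4107125   0.0554288 ] 0.01562525964736659
```

View pics/l4w.png

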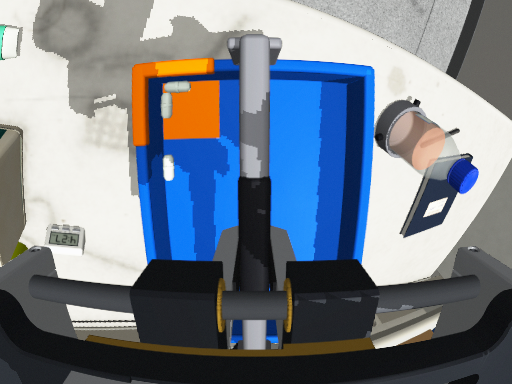

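View pics/l4s.png

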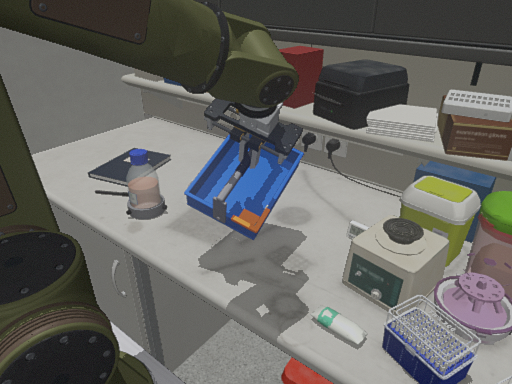

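Three bars in the orange corner region at (176,86), (166,105) and (168,167). I'll measure them in the tray's frame.

```bash
cat > bars.py <<'E'
from h import *
import sys
o,c=pickle.load(open(sys.argv[1]+".pkl","rb"));t,w=wcloud(o,c)
hsv=cv2.cvtColor(c["color"],cv2.COLOR_BGR2HSV);H,S,V=[hsv[...,i].astype(int) for i in range(3)]
# tray frame fit from floor plane + rim rectangle (tool coords)
fl=(H>100)&(H<125)&(S>150)&np.isfinite(t[...,2])
box=(abs(t[...,0])<.1)&(t[...,1]>-.14)&(t[...,1]<.0)
q=t[fl&box&(t[...,2]>.16)&(t[...,2]<.19)]
A=np.c_[q[:,:2],np.ones(len(q))];s,*_=np.linalg.lstsq(A,q[:,2],rcond=None)
for _ in range(3):
    k=abs(A@s-q[:,2])<.004;s,*_=np.linalg.lstsq(A[k],q[k,2],rcond=None)
print("floor",s,k.sum(),len(q))
nz=np.array([s[0],s[1],-1]);nz/=np.linalg.norm(nz)
wz=R.from_euler("xyz",o["eef_rot"]).apply(nz);print("tray z world",wz,"tilt deg",np.degrees(np.arccos(wz[2])))
print("tool tilt",np.degrees(np.arccos(-R.from_euler("xyz",o["eef_rot"]).as_matrix()[2,2])))
org=(H>5)&(H<22)&(S>150)&(t[...,2]>.1)&(t[...,2]<.145)
p=t[org&np.isfinite(t[...,2])];print("orange rim tool x min",np.percentile(p[:,0],1),"y min",np.percentile(p[:,1],1),np.median(p,0))
cx=np.percentile(p[:,0],1);cy=np.percentile(p[:,1],1)
xs=-nz*0+np.array([0,-1,0]);xs=xs-nz*(xs@nz);xs/=np.linalg.norm(xs);ys=np.cross(nz,xs)
corner=np.array([cx,cy,np.median(p[:,2])])
white=((S<60)&(V>150)&np.isfinite(t[...,2])&(abs(t[...,0])<.1)&(t[...,1]>-.15)&(t[...,2]<.19)&(t[...,2]>.13)).astype(np.uint8)
n,l,st,ce=cv2.connectedComponentsWithStats(white)
for i in range(1,n):
    if st[i,4]>30:
        b=np.median(t[l==i],0)-corner
        print(ce[i].round(),st[i,4],"tray xy",[round(float(.115+b@xs),4),round(float(.085+b@ys),4)],"z",round(float(b@nz)+.05,4))
wc=corner-nz*.05;print("corner world z",(R.from_euler("xyz",o["eef_rot"]).apply(wc)+o["ee_pos"]).round(3))
E
python3 bars.py l4
```

```text
floor [0.00107941 0.00862874 0.17434466] 15338 16383
tray z world [-0.33121708 -0.38144847  0.86301351] tilt deg 30.34335824010217
tool tilt 30.774075175459732
orange rim tool x min -0.08827699530829201 y min -0.11933932759451456 [-0.07821709 -0.10901035  0.12372103]
[177.  86.] 212 tray xy [0.1009, 0.0608] z 0.0091
[166. 105.] 219 tray xy [0.0855, 0.0708] z 0.0093
[168. 167.] 247 tray xy [0.0318, 0.0706] z 0.0089
corner world z [ 0.427 -0.012  0.096]
```

The third bar is at x = 0.032 m, inside the limit of 0.02 m but close. I'll tilt a little further toward +x.

Request:
move_arm:
  rows: "0 -1.6 0 -0.02 0 0;0 -1.6 0 -0.02 0 0;0 -1.6 0 -0.02 0 0;0 -1.6 0 -0.02 0 0;0 -1.6 0 -0.02 0 0;0 -1.6 0 -0.02 0 0;0 -1.6 0 -0.02 0 0;0 0 0 0 0 0;0 0 0 0 0 0;0 0 0 0 0 0;0 0 0 0 0 0;0 0 0 0 0 0;0 0 0 0 0 0"

```text
time_s: 20.38
ee_pos: [0.4431, 0.0146, 0.3162]
eef_rot: [2.548, -0.314, 1.842]
force: [0.1, 1.2, -2.4]
grip_width: 0.0157
```

```bash
python3 look2.py l5;python3 bars.py l5
```

```text
20.375 [0.44308876 0.01458158 0.31621152] [ 2.54834444 -0.313533    1.84173939] [-0.24883015 -0.10252861  2.01915515  0.67783124  0.9218367  -2.33109486] [ 0.14090266  1.21816592 -2.42203231] [-0.45526698  0.60274939  0.02679161] 0.015667005967705313
floor [0.00122421 0.01064831 0.17453719] 15557 16638
tray z world [-0.46150793 -0.3942797   0.79470368] tilt deg 37.37272315326141
tool tilt 37.93497519026833
orange rim tool x min -0.08822316517529864 y min -0.11912052356790967 [-0.07825374 -0.10903911  0.12373314]
[177.  86.] 228 tray xy [0.101, 0.0608] z 0.0092
[166. 118.] 453 tray xy [0.0743, 0.0709] z 0.009
corner world z [ 0.446 -0.004  0.088]
```

View pics/l5.png

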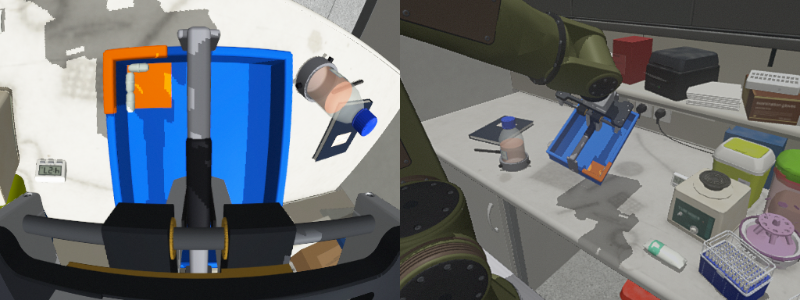

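Request:
move_arm:
  rows: "0 0 0 0 0 0;0 0 0 0 0 0;0 0 0 0 0 0;0 0 0 0 0 0"

```text
time_s: 20.98
ee_pos: [0.4431, 0.0146, 0.3162]
eef_rot: [2.548, -0.314, 1.842]
force: [-0.5, 0.0, -3.3]
grip_width: 0.0153
```

```bash
python3 look2.py l6;python3 bars.py l6; python3 -c "
from station import ctrl,sensors
print(sensors.get_obs()['joint_vel'].round(4));print(ctrl.hand_in())"
```

```text
20.975 [0.44306965 0.01455965 0.31617499] [ 2.54841637 -0.31355358  1.84165395] [-0.24888465 -0.10252037  2.01922344  0.67781424  0.92182271 -2.33108692] [-0.46464366  0.02150196 -3.30342863] [-0.45640619  0.61410357  0.03345139] 0.015307371850776762
floor [0.00123594 0.0104457  0.17452934] 15559 16638
tray z world [-0.46165127 -0.39425309  0.79463363] tilt deg 37.37933537305522
tool tilt 37.93190069152146
orange rim tool x min -0.08828516150988634 y min -0.1191728741105081 [-0.07819352 -0.10902936  0.12375558]
[170. 107.] 680 tray xy [0.0854, 0.0694] z 0.0092
corner world z [ 0.446 -0.004  0.088]
[-0.0007  0.0012 -0.0002 -0.0001 -0.0006  0.    ]
the job is handed in; nothing more can be done
None
```

The cap is loosened and all three stir bars are in the tray's orange corner. I handed the job in at about 21 s, with the gripper holding the tray still.

- **Cap:** I gripped it and turned the gripper 3.16 rad counter-clockwise. The cap is plain, so I could not see it turn. I infer it followed the gripper, because the grip held at 46–47 mm throughout and it needs very little torque.
- **Tray:** it is held by its handle at about 37° toward the orange corner, which is about 88 mm above the worktop. In the last second before hand-in it moved less than 0.1 mm.
- **Bars:** measured in the tray's frame, the outer two are at about (0.101, 0.061) and (0.085, 0.071) m. The third touches them at about x = 0.063 m, y = 0.071 m. That position is estimated, because in the last pictures the bars ran together into one patch.
- **Bystanders:** the arm and tray stayed clear of the wipes, jar and dish. I did not measure their positions again at the end.

None of the checks failed. The tray's tilt measured from its floor was about 0.5° less than the tool's own tilt, which is negligible.

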